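# Load the castor caddy with chocked mast blanks and park it

### The arm

A 7-joint arm with a two-finger parallel gripper is mounted at the origin on the work surface. World frame = base frame: x ahead of the robot, y to its left, z up, the work surface at z = 0. Lengths are in mm, angles in rad, forces in N, time in s.
With the tool pointing down it reaches from about 400 to 925 mm from the base axis. Payload 4.1 kg.
Tool frame: the origin (TCP) lies between the finger pads; the fingertips stand arm.finger_overhang ahead of it and the grasp point (between the pads) lies 11 mm behind it (arm.finger_overhang is the distance from the TCP to the fingertips, in mm); z points along the fingers, y is the line along which they close (so a half turn about z gives the same grasp; the last joint's range is limited). The gripper opens to 85 mm and grips with 20 to 120 N. Pads are 22 mm wide; open, the fingers measure 114 mm over their backs; the gripper's body (76 mm by 85 mm) begins 54 mm behind the grasp point. The pads swing forward as they close: fully open they stand 13 mm farther back than shut.
Start: joints at [-1.328, 0.398, 0.045, 1.537, -0.019, 1.207, -0.051], TCP at [217.849, 612.441, 239.347] pointing down, gripper open.
Joint ranges: [-2.82, 2.82], [-0.49, 2.23], [-1.37, 1.46], [0, 2.46], [-1.36, 4.5], [0.23, 2], [-2.94, 2.94]. Speed limits (rad/s): [2.57, 2.57, 3.14, 3.14, 3.14, 3.14, 3.14].

### API

Orientations are given as a rotation vector (axis times angle).
In Python, from rig import get_obs, cams, arm gives the robot as it stands.
- The arm moves only by the tool apply_moves, never from a script. Its argument "motion" is a list of rows, each a list of 7 numbers: the finger opening in mm, from 0 to 85.4, then the shift along the tool's x, y, z in mm, then the turn, a rotation vector about the tool's x, y, z in degrees. In form: [[jaw, tx, ty, tz, wx, wy, wz], ...]. A call has 1 to 20 rows; each row is the pose to reach, as a shift and turn from the pose commanded when the call began, along the tool's axes at that moment; what a row does not reach only later rows make up. A row lasts 1/8 s, in which the tool goes at most 62.5 mm and 10.7 degrees, less where a joint would pass 70% of its speed; a pose out of reach is approached as far as the arm can. A call with a gripper value outside its range is refused whole. The fingers move at their own pace and stop on an object; "squeeze" is the grip in N (left out, the last holds). Time passes only in rows, so rows that repeat a pose let the fingers close. It gives the time, the measured TCP pose, the force, the opening and the grip force at its end, in the units of the state.
- get_obs(): the state, without advancing time (a new reading comes with each control period).
- cams.grab_frame(name): name is "side" or "top" or "wrist"; returns (picture, depth): 420x560x3 uint8, red, green, blue; 420x560 float32, mm along the optical axis (not along the pixel's ray), 0 where there is no reading.
- cams.camera_model(name): a dict with "fovy" (degrees; the focal length in pixels is half the picture's height over the tangent of half this angle, whatever the lens; pixels are square), "cx", "cy" (the principal point, pixels), "R" (3x3) and "t" (3): a world point X has camera coordinates R X + t; the wrist camera has in their place "mount" (4x4, takes a point from camera to tool coordinates, whose origin is the TCP and whose axes are the flange's). Camera axes: x right, y down, z forward; pixel columns grow to the right and rows downward; lengths in mm; the calibration is good to about 2 mm. A picture is of the moment at which its call begins: read the wrist's pose just before it. camera_model takes no time and is no camera call.
- arm.finish_job(): hands the job in; it is judged then, once.
The state is a dict: "time_s": time; "q": joint angles; "qvel": joint speeds; "joint_torque": joint torques, N m; "position": TCP position; "tool_rot": TCP orientation; "force": force on the tool from outside, world axes, zero at the start; "moment": the same for the moment, N m; "gripper_width": finger opening in mm; "grasp_force": force on a finger pad.
Only numpy, scipy, OpenCV 4.12 (cv2) and the standard library are available. Lean on these libraries where they do the work, as an engineer would, in place of code of your own. Each camera call takes 0.05 s, during which the arm holds its last target. There are 200 camera calls.

### The job

Lay the rubber chock bar across the stripe in the middle of the empty caddy first, then move every mast blank from the rack on to the caddy's bed, lying across it in the bays in front of and behind the chock, at most two to a bay, so that none can roll about. Then take the caddy by its handle and push it forward on its wheels, without lifting it, until all four castors trail straight behind their pivots well short of the mark, and steer it to stand on the yellow parking mark, facing the way of the arrow, with the castors still trailing straight, and let go. Leave the other things on the desk alone.

Things in the scene. Friction and masses are not known exactly. Their poses are not given: they have to be found in the camera images.
- caddy: small wooden caddy on four free-rolling swivel castors, 184 mm long (x -118 to +66 mm), 160 mm wide (y -80 to +80; 204 mm over the castors, which stand outside the deck), about 0.8 kg. Origin on the desk surface under the middle of its loading bed; x points forward (away from the push handle), y left, z up; the origin stays at desk height. The bed's top is 38 mm above it (see caddy_deck)
- caddy_deck (a point): middle of the bed's top face, axes as the caddy. Flat bed x -56 to +56, y -74 to +74 mm within brass lips 6 mm wide, 8 mm high. White stripe 36 (x) x 136 mm (y) centred here: the chock's place. Front bay (x +18 to +56) and rear bay (x -56 to -18): each takes two blanks across the caddy, end to end, centred at x = +37 or -37, y = +36 and -36 mm
- caddy_handle (a point): middle of the push handle: dark wooden crossbar 14 mm thick (caddy's x), 124 mm long (y), 20 mm high, its centre 93 mm above the desk and 105 mm behind the caddy's origin (x = -105), on two brass posts at y = +52 and -52 mm; clear all round, so it can be pinched from above across its 14 mm
- wheel_fl (a point): centre of the red wheel (24 mm) of the front left castor. It sits 16 mm from its swivel pivot, which is at x = 45, y = 90 mm in the caddy's frame; trailing straight, the wheel is 16 mm behind (-x of) the pivot. The castor swivels freely all round and swings to trail within 60 to 120 mm of straight travel
- wheel_fr (a point): centre of the red wheel (24 mm) of the front right castor. It sits 16 mm from its swivel pivot, which is at x = 45, y = -90 mm in the caddy's frame; trailing straight, the wheel is 16 mm behind (-x of) the pivot. The castor swivels freely all round and swings to trail within 60 to 120 mm of straight travel
- wheel_rl (a point): centre of the red wheel (24 mm) of the rear left castor. It sits 16 mm from its swivel pivot, which is at x = -95, y = 90 mm in the caddy's frame; trailing straight, the wheel is 16 mm behind (-x of) the pivot. The castor swivels freely all round and swings to trail within 60 to 120 mm of straight travel
- wheel_rr (a point): centre of the red wheel (24 mm) of the rear right castor. It sits 16 mm from its swivel pivot, which is at x = -95, y = -90 mm in the caddy's frame; trailing straight, the wheel is 16 mm behind (-x of) the pivot. The castor swivels freely all round and swings to trail within 60 to 120 mm of straight travel
- mark: parking mark: a rectangle of yellow tape (220 x 224 mm, the caddy's origin a little ahead of its middle) with a white arrow, on the desk, flat. Origin: where the caddy's origin must come to stand; x points the way the arrow does, the way the caddy must face
- chock: loose chock bar: black rubber bar 36 mm (x) x 136 mm (y) x 10 mm high with an upright orange grip block in the middle of its top, 16 mm (x) x 30 mm (y), from 10 to 42 mm up; 0.18 kg. Origin: centre of its underside; z up. Either way round is the same
- rack: fixed wooden rack 74 mm (x) x 300 mm (y), 20 mm high, with four slots along its x, at y = -105, -35, +35, +105 mm, in which the blanks lie. Origin: centre of its underside
- blank0: cedar mast blank, a smooth red-brown round billet 30 mm in diameter, 68 mm long, 35 g, which rolls. Origin: its centre; x along its axis. At the start it lies along a rack slot with its centre 29 mm above the desk (9 mm above the rack's top); may be absent
- blank1: cedar mast blank, a smooth red-brown round billet 30 mm in diameter, 68 mm long, 35 g, which rolls. Origin: its centre; x along its axis. At the start it lies along a rack slot with its centre 29 mm above the desk (9 mm above the rack's top); may be absent
- blank2: cedar mast blank, a smooth red-brown round billet 30 mm in diameter, 68 mm long, 35 g, which rolls. Origin: its centre; x along its axis. At the start it lies along a rack slot with its centre 29 mm above the desk (9 mm above the rack's top); may be absent
- blank3: cedar mast blank, a smooth red-brown round billet 30 mm in diameter, 68 mm long, 35 g, which rolls. Origin: its centre; x along its axis. At the start it lies along a rack slot with its centre 29 mm above the desk (9 mm above the rack's top); may be absent
- ships_wheel: bystander: brass miniature ship's wheel lying flat, 130 mm across the spokes, 13 mm thick. Origin: middle of its underside
- pliers: bystander: long-nosed steel pliers with blue grips, lying, 175 mm long, 14 mm high. Origin: middle of its underside
- sea_base: bystander: painted sea base, a grey slab with blue waves, 100 x 150 x 21 mm. Origin: middle of its underside
- sanding_block: bystander: cork sanding block, 100 x 50 x 30 mm. Origin: middle of its underside
Mind the look-alikes: they are no part of the job. What is meant by the chock is not turquoise, and is the larger of those in its own colour.

How it is judged (in metres and radians):
On the way, in this order (a step that is already met when the one before it is completed fails the run):
1. the chock bar lies released across the stripe of the caddy's bed while every blank is still off the caddy (x of chock in the frame of caddy between -0.009 and 0.009 m and y of chock in the frame of caddy between -0.012 and 0.012 m and z of chock in the frame of caddy between 0.033 and 0.043 m and angle between the y axis of chock and the y axis of caddy, either way round below 0.12 rad and angle between chock's own z axis and vertical below 0.1 rad and contact force between the fingers and anything else below 0.1 N and horizontal distance between each of blank0, blank1, blank2, blank3 and caddy above 0.11 m), for 0.2 s.
2. all blanks lie released in the bays, with the chock bar in place between them (x of chock in the frame of caddy between -0.009 and 0.009 m and y of chock in the frame of caddy between -0.012 and 0.012 m and z of chock in the frame of caddy between 0.033 and 0.043 m and angle between the y axis of chock and the y axis of caddy, either way round below 0.12 rad and angle between chock's own z axis and vertical below 0.1 rad and (x of blank0 in the frame of caddy between 0.024 and 0.05 m or x of blank0 in the frame of caddy between -0.05 and -0.024 m) and y of blank0 in the frame of caddy between -0.048 and 0.048 m and z of blank0 in the frame of caddy between 0.047 and 0.058 m and angle between the x axis of each of blank0, blank1, blank2, blank3 and the y axis of caddy, either way round below 0.3 rad and (x of blank1 in the frame of caddy between 0.024 and 0.05 m or x of blank1 in the frame of caddy between -0.05 and -0.024 m) and y of blank1 in the frame of caddy between -0.048 and 0.048 m and z of blank1 in the frame of caddy between 0.047 and 0.058 m and (x of blank2 in the frame of caddy between 0.024 and 0.05 m or x of blank2 in the frame of caddy between -0.05 and -0.024 m) and y of blank2 in the frame of caddy between -0.048 and 0.048 m and z of blank2 in the frame of caddy between 0.047 and 0.058 m and (x of blank3 in the frame of caddy between 0.024 and 0.05 m or x of blank3 in the frame of caddy between -0.05 and -0.024 m) and y of blank3 in the frame of caddy between -0.048 and 0.048 m and z of blank3 in the frame of caddy between 0.047 and 0.058 m and contact force between the fingers and anything else below 0.1 N), for 0.2 s.
3. the robot pushes the caddy (fingers on it), which has moved 6 cm or more from its start, and all four castors trail straight, still at least 10 cm from the mark (x of each of wheel_fl, wheel_fr in the frame of caddy below 0.045 m and y of wheel_fl in the frame of caddy between 0.0835 and 0.0965 m and y of wheel_fr in the frame of caddy between -0.0965 and -0.0835 m and x of each of wheel_rl, wheel_rr in the frame of caddy below -0.095 m and y of wheel_rl in the frame of caddy between 0.0835 and 0.0965 m and y of wheel_rr in the frame of caddy between -0.0965 and -0.0835 m and contact force between the fingers and caddy above 0.2 N and distance of caddy from where it was at the start of the episode above 0.06 m and horizontal distance between caddy and mark above 0.1 m), for 0.1 s.
At the end, for the whole second after the job is handed in: Caddy within 15 mm and 0.10 rad of the mark, facing its arrow; wheels behind their pivots, within 6.5 mm of straight; chock flat on the bed within 9 mm (lengthways), 12 mm (sideways), 0.12 rad of the stripe; each blank on the bed in a bay, across the caddy within 0.3 rad; all at rest (horizontal distance between caddy and mark below 0.015 m and angle between the x axis of caddy and the x axis of mark, either way round below 0.1 rad and x of caddy_handle in the frame of mark below 0 m and x of each of wheel_fl, wheel_fr in the frame of caddy below 0.045 m and y of wheel_fl in the frame of caddy between 0.0835 and 0.0965 m and y of wheel_fr in the frame of caddy between -0.0965 and -0.0835 m and x of each of wheel_rl, wheel_rr in the frame of caddy below -0.095 m and y of wheel_rl in the frame of caddy between 0.0835 and 0.0965 m and y of wheel_rr in the frame of caddy between -0.0965 and -0.0835 m and x of chock in the frame of caddy between -0.009 and 0.009 m and y of chock in the frame of caddy between -0.012 and 0.012 m and z of chock in the frame of caddy between 0.033 and 0.043 m and angle between the y axis of chock and the y axis of caddy, either way round below 0.12 rad and angle between chock's own z axis and vertical below 0.1 rad and (x of blank0 in the frame of caddy between 0.024 and 0.05 m or x of blank0 in the frame of caddy between -0.05 and -0.024 m) and y of blank0 in the frame of caddy between -0.048 and 0.048 m and z of blank0 in the frame of caddy between 0.047 and 0.058 m and angle between the x axis of each of blank0, blank1, blank2, blank3 and the y axis of caddy, either way round below 0.3 rad and (x of blank1 in the frame of caddy between 0.024 and 0.05 m or x of blank1 in the frame of caddy between -0.05 and -0.024 m) and y of blank1 in the frame of caddy between -0.048 and 0.048 m and z of blank1 in the frame of caddy between 0.047 and 0.058 m and (x of blank2 in the frame of caddy between 0.024 and 0.05 m or x of blank2 in the frame of caddy between -0.05 and -0.024 m) and y of blank2 in the frame of caddy between -0.048 and 0.048 m and z of blank2 in the frame of caddy between 0.047 and 0.058 m and (x of blank3 in the frame of caddy between 0.024 and 0.05 m or x of blank3 in the frame of caddy between -0.05 and -0.024 m) and y of blank3 in the frame of caddy between -0.048 and 0.048 m and z of blank3 in the frame of caddy between 0.047 and 0.058 m and linear speed of each of caddy, chock below 0.02 m/s and linear speed of each of blank0, blank1, blank2, blank3 below 0.03 m/s); the robot touches nothing.
It fails at once if the caddy is lifted off its wheels by more than 15 mm or tipped by more than 0.2 rad (height (world z) of caddy above 0.015 m or angle between caddy's own z axis and vertical above 0.2 rad).
It fails at once if a bystander is moved more than 30 mm (distance of any of ships_wheel, pliers, sea_base, sanding_block from where it was at the start of the episode above 0.03 m).
Of blank0, blank1, blank2, blank3 only 3 to 4 are there at a start; the rules pass over those that are not, and their reading is None.
At some moment in a run one of caddy, chock may be knocked a few centimetres aside while the robot is not near it.
It also fails if it takes over 210 s, if anything falls off the work surface, if the arm or the gripper's body presses on something with over 40 N, if the wrist force passes 120 N, or if a joint passes its speed limit or range.

## Working session

There is one attempt and no reset: what is moved stays moved. The work goes in short steps, Python scripts to look and compute and a tool call to move; the robot and the scene stay as the last step left them, time stands still between calls to the robot, and variables do not carry over. Pictures are saved under pics/ and viewed, at most 14 in all, crops included, and the job is handed in when it is done.

Besides the shell and the picture viewer there is one more tool, called after "Emit:" as name(argument=value, ...) on one line, values as JSON. apply_moves: Moves the arm, as the interface text tells. Its arguments: {"type":"object","properties":{"motion":{"type":"array"},"squeeze":{"type":"number"}},"required":["motion"]}

```bash
ls; mkdir -p pics; python3 - <<'E'
from rig import get_obs,cams,arm
import cv2,numpy as np
o=get_obs();print({k:np.round(v,3).tolist() for k,v in o.items()});print(arm.finger_overhang)
for n in("top","side"):
    p,d=cams.grab_frame(n);np.savez(f"{n}0.npz",p=p,d=d);cv2.imwrite(f"pics/{n}0.png",cv2.resize(p[:,:,::-1],(800,600)))
    print(n,cams.camera_model(n))
print(cams.camera_model("wrist"))
E
```

```text
pics
{'time_s': 0.0, 'q': [-1.328, 0.399, 0.045, 1.538, -0.019, 1.207, -0.051], 'qvel': [-0.002, 0.001, -0.001, -0.0, -0.001, -0.001, 0.001], 'joint_torque': [-0.0, -47.512, 1.365, -25.422, 0.012, 0.009, 0.0], 'position': [217.618, 611.817, 238.266], 'tool_rot': [-0.534, -3.096, 0.003], 'force': [0.349, 0.374, 0.021], 'moment': [-0.012, -0.007, -0.022], 'grasp_force': 0.0, 'gripper_width': 85.326}
8.0
top {'fovy': 44.65204080309085, 'cx': 275.65541327563136, 'cy': 212.33473762054322, 'R': array([[ 0.01142151, -0.9998015 ,  0.01632506],
       [-0.99723933, -0.01258714, -0.07317982],
       [ 0.07337078, -0.01544416, -0.99718514]]), 't': array([ -41.33592805,  543.97874603, 1519.96170466])}
side {'fovy': 49.5719427868941, 'cx': 281.83913554488174, 'cy': 209.03855155785564, 'R': array([[-0.97771624, -0.20944155, -0.0143245 ],
       [-0.13822721,  0.69362407, -0.70695042],
       [ 0.15800061, -0.68921687, -0.70711804]]), 't': array([ 534.7098486 ,  131.45130401, 1291.40471844])}
{'fovy': 69.26829617668238, 'cx': 279.6077824486863, 'cy': 209.12603395498994, 'mount': array([[-3.05422940e-04, -9.47821080e-01, -3.18802614e-01,
         8.06543118e+01],
       [ 9.99999945e-01, -3.30494542e-04,  2.45505233e-05,
        -4.77525322e-01],
       [-1.28632028e-04, -3.18802589e-01,  9.47821129e-01,
        -1.33579935e+02],
       [ 0.00000000e+00,  0.00000000e+00,  0.00000000e+00,
         1.00000000e+00]])}
```

View pics/top0.png

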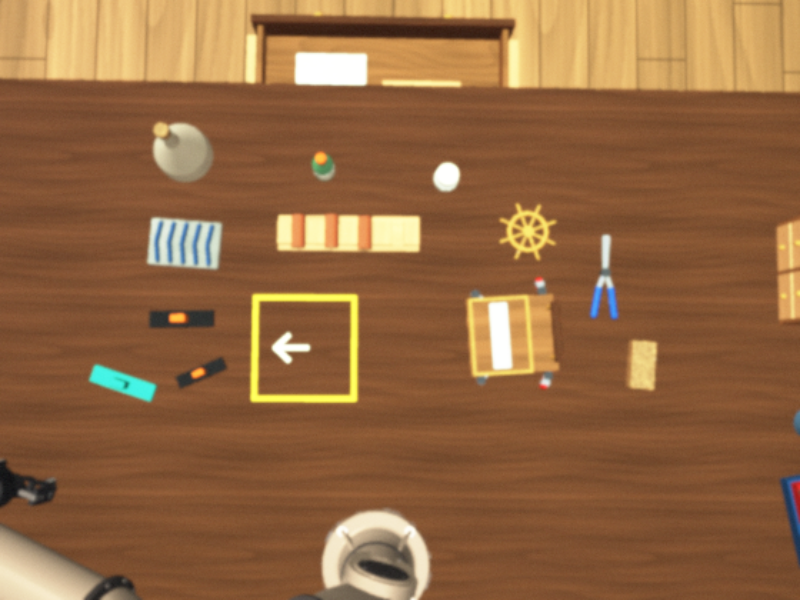

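View pics/side0.png

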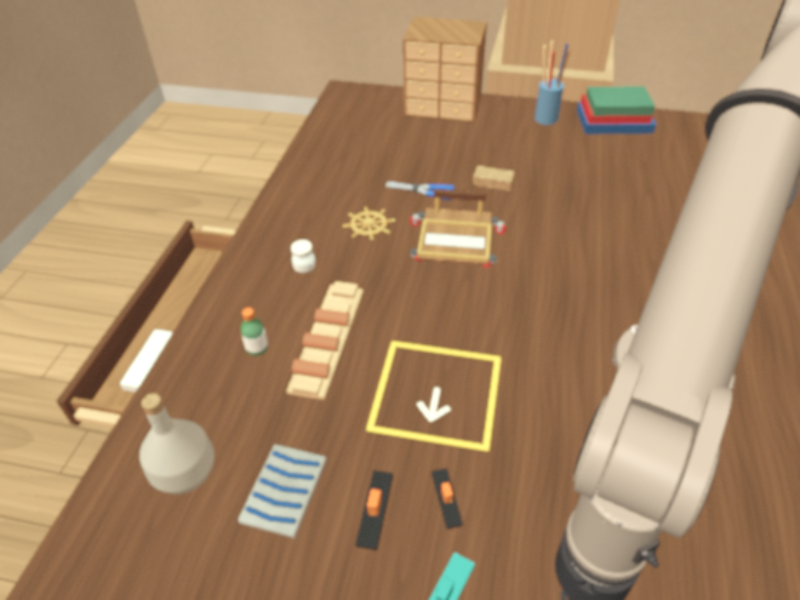

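The top view shows the chock at (178,319) (the larger black bar), the small look-alike at (201,373), three blanks at x≈298, 331 and 364 on the rack, the caddy at (505,335) facing left, and the mark at (304,348). Next I'll measure them in the full-resolution frame.

```bash
cat > h.py <<'E'
import numpy as np,cv2
from scipy.spatial.transform import Rotation as Ro
from rig import get_obs,cams,arm
def model(n,o=None):
    m=cams.camera_model(n);f=210/np.tan(np.radians(m['fovy']/2))
    if 'mount' in m:
        T=np.eye(4);T[:3,:3]=Ro.from_rotvec(o['tool_rot']).as_matrix();T[:3,3]=o['position'];T=T@m['mount']
        R=T[:3,:3].T;t=-R@T[:3,3]
    else: R,t=np.array(m['R']),np.array(m['t'])
    return f,m['cx'],m['cy'],R,t
def back(M,uv,z):
    "pixels -> world at height z"
    f,cx,cy,R,t=M;uv=np.atleast_2d(np.array(uv,float));c=-R.T@t
    d=np.c_[(uv[:,0]-cx)/f,(uv[:,1]-cy)/f,np.ones(len(uv))]@R
    return c+d*((z-c[2])/d[:,2])[:,None]
def proj(M,X):
    f,cx,cy,R,t=M;c=np.atleast_2d(X)@R.T+t
    return np.c_[f*c[:,0]/c[:,2]+cx,f*c[:,1]/c[:,2]+cy]
def cloud(M,d):
    f,cx,cy,R,t=M;v,u=np.indices(d.shape)
    c=np.stack([(u-cx)/f*d,(v-cy)/f*d,d],-1);return (c-t)@R
def shot(n,name=None,size=(800,600)):
    o=get_obs();p,d=cams.grab_frame(n);M=model(n,o)
    if name: cv2.imwrite(f'pics/{name}.png',cv2.resize(p[:,:,::-1],size,interpolation=cv2.INTER_CUBIC))
    return p,d,M
def go(p,yaw=None):
    """shift & turn in tool axes to world TCP p, tool down, tool y axis at angle yaw (deg, mod 180) in world"""
    o=get_obs();R=Ro.from_rotvec(o['tool_rot']);out=R.inv().apply(np.array(p)-o['position'])
    ycur=np.degrees(np.arctan2(*R.as_matrix()[[1,0],1]))
    if yaw is None: yaw=ycur
    best=min((ycur+((yaw-ycur+90)%180-90),),key=abs)
    a=np.radians(best);y=np.array([np.cos(a),np.sin(a),0]);z=np.array([0,0,-1.]);x=np.cross(y,z)
    w=(R.inv()*Ro.from_matrix(np.c_[x,y,z])).as_rotvec(degrees=True)
    print('shift',np.round(out,1),'turn',np.round(w,2),'rows',np.ceil(max(np.linalg.norm(out)/62.5,np.linalg.norm(w)/10.7))+1,'ycur',round(ycur,2),'pos',np.round(o['position'],1),'q7',round(o['q'][6],2),'t',o['time_s'])
def rect(mask,M,z,amin=30):
    n,l,s,c=cv2.connectedComponentsWithStats(mask.astype(np.uint8))
    for i in range(1,n):
        if s[i,4]>amin:
            v,u=np.nonzero(l==i);P=back(M,np.c_[u,v],z)[:,:2].astype(np.float32)
            (cx,cy),(w,hh),a=cv2.minAreaRect(P);yield s[i,4],np.round(P.mean(0),1),(round(cx,1),round(cy,1)),(round(w),round(hh)),round(a,1),c[i].round()
E
python3 - <<'E'
from h import *
z=np.load('top0.npz');p=z['p'];M=model('top')
h=cv2.cvtColor(p,cv2.COLOR_RGB2HSV);H,S,V=h[...,0],h[...,1],h[...,2]
box=np.zeros(H.shape,bool);box[140:290,95:480]=1
def show(n,m,z):
    print(n)
    for r in rect(m&box,M,z):print('  ',*r)
show('yellow',(H>22)&(H<34)&(S>130)&(V>170),0)
show('white',(S<50)&(V>190),0)
show('stripe',(S<50)&(V>190),38)
show('dark',(V<70)&(S<140),5)
show('orange',(H<14)&(S>190)&(V>180),42)
show('blank',(H<13)&(S>110)&(S<190)&(V>140),44)
print(Ro.from_rotvec(get_obs()['tool_rot']).as_matrix().round(3))
E
```

```text
yellow
   300 [ 706.2 -321.3] (706.8, -321.2) (86, 92) 73.5 [369. 162.]
   1531 [445.9 154.7] (449.5, 154.8) (227, 226) 0.6 [213. 245.]
   350 [ 480.6 -266.3] (481.1, -263.4) (163, 128) 4.2 [351. 235.]
white
   136 [675.5 482.7] (674.3, 481.5) (18, 97) 84.5 [107. 168.]
   334 [673.3 444.2] (672.7, 443.9) (50, 97) 86.0 [119. 169.]
   164 [671.1 403. ] (670.4, 402.0) (21, 94) 86.0 [133. 170.]
   167 [667.9 376. ] (667.8, 375.7) (23, 94) 85.9 [142. 171.]
   148 [666.8 349.9] (666.6, 351.2) (17, 96) 85.4 [150. 171.]
   98 [ 667.  -490.3] (664.1, -491.1) (12, 69) 89.4 [424. 175.]
   52 [ 599.8 -487.3] (600.4, -487.2) (22, 31) 0.7 [423. 197.]
   614 [ 481.1 -261.8] (481.1, -261.7) (143, 40) 4.1 [350. 235.]
   218 [449.8 188.8] (450.0, 182.6) (58, 57) 46.0 [201. 243.]
stripe
   136 [669.5 470.7] (668.3, 469.4) (18, 95) 84.5 [107. 168.]
   334 [667.4 433.1] (666.8, 432.8) (48, 94) 86.0 [119. 169.]
   164 [665.3 392.9] (664.5, 391.9) (20, 92) 86.0 [133. 170.]
   167 [662.2 366.6] (662.0, 366.3) (23, 92) 85.9 [142. 171.]
   148 [661.  341.1] (660.8, 342.3) (17, 94) 85.4 [150. 171.]
   98 [ 661
[... 919 characters left out ...]
 0.8 [411. 168.]
   31 [ 682.1 -511.8] (682.4, -512.5) (39, 10) 85.6 [435. 168.]
   53 [601.  128.6] (600.7, 132.9) (11, 74) 6.0 [221. 192.]
   165 [559.4 430. ] (559.0, 424.2) (150, 15) 89.4 [119. 205.]
   38 [559.8  20.5] (559.3, 21.1) (15, 36) 0.7 [257. 206.]
   86 [560.3 -38.4] (561.7, -44.2) (12, 83) 0.7 [277. 206.]
   40 [ 559.3 -413.3] (560.4, -410.7) (12, 42) 0.7 [403. 208.]
   44 [503. -64.] (503.8, -64.6) (57, 14) 83.1 [286. 226.]
   38 [377.1  11.6] (377.2, 8.6) (50, 11) 85.9 [259. 268.]
   43 [345.3 416.5] (345.0, 415.8) (64, 11) 85.9 [121. 278.]
   46 [ 342.9 -318.7] (342.2, -315.2) (14, 71) 8.1 [371. 281.]
[[-0.942  0.335 -0.   ]
 [ 0.335  0.942 -0.002]
 [-0.    -0.002 -1.   ]]
```

```bash
python3 -c "
from h import *
go([508,414,160],0)"
```

```text
shift [-339.9  -89.    78.5] turn [-9.000e-02  7.000e-02  7.042e+01] rows 8.0 ycur 70.42 pos [217.6 611.9 238.3] q7 -0.05 t 0.1
```

Emit:
apply_moves(motion=[[85, -340, -89, 78, 0, 0, 70.4], [85, -340, -89, 78, 0, 0, 70.4], [85, -340, -89, 78, 0, 0, 70.4], [85, -340, -89, 78, 0, 0, 70.4], [85, -340, -89, 78, 0, 0, 70.4], [85, -340, -89, 78, 0, 0, 70.4], [85, -340, -89, 78, 0, 0, 70.4], [85, -340, -89, 78, 0, 0, 70.4], [85, -340, -89, 78, 0, 0, 70.4], [85, -340, -89, 78, 0, 0, 70.4], [85, -340, -89, 78, 0, 0, 70.4]], squeeze=40)

```text
time_s: 1.48
position: [508.0, 415.2, 161.5]
tool_rot: [-2.219, -2.223, -0.001]
force: [-0.5, -0.7, 0.7]
gripper_width: 85.3
grasp_force: 0.0
```

```bash
python3 - <<'E'
from h import *
p,d,M=shot('wrist','w1');np.savez('w1.npz',p=p,d=d)
h=cv2.cvtColor(p,cv2.COLOR_RGB2HSV);H,S,V=[h[...,i].astype(int) for i in range(3)]
for n,m,z in(('dark',(V<75),10),('orange',(H<18)&(S>170)&(V>150),42)):
    print(n)
    for r in rect(m,M,z,200):print('  ',*r)
C=cloud(M,d);m=(C[...,2]>36)&(C[...,2]<50)
for r in rect(m,M,42,200):print('h',*r)
go([508,414,60],0);print(arm.finger_overhang)
E
```

```text
dark
   2800 [505.7 446.5] (506.7, 430.8) (35, 107) 1.7 [276. 162.]
   2316 [396.6 374.9] (398.8, 364.9) (48, 127) 12.3 [168. 232.]
   33524 [514.4 186.3] (509.5, 225.2) (720, 219) 0.1 [284. 375.]
orange
   633 [507.1 420. ] (506.9, 420.6) (16, 35) 0.5 [277. 199.]
   374 [405.7 384.2] (403.3, 381.9) (23, 26) 23.9 [165. 237.]
h 1019 [372.8 533.9] (373.0, 533.6) (30, 18) 72.0 [98. 54.]
h 597 [507.  417.7] (506.8, 417.1) (16, 30) 0.5 [277. 202.]
h 595 [697.7 177.4] (699.9, 179.1) (47, 26) 0.1 [447. 407.]
shift [-1.000e+00 -1.000e-01  1.015e+02] turn [ 0.   -0.02  0.08] rows 3.0 ycur 0.08 pos [508.1 415.  161.5] q7 -0.58 t 1.525
8.0
```

View pics/w1.png

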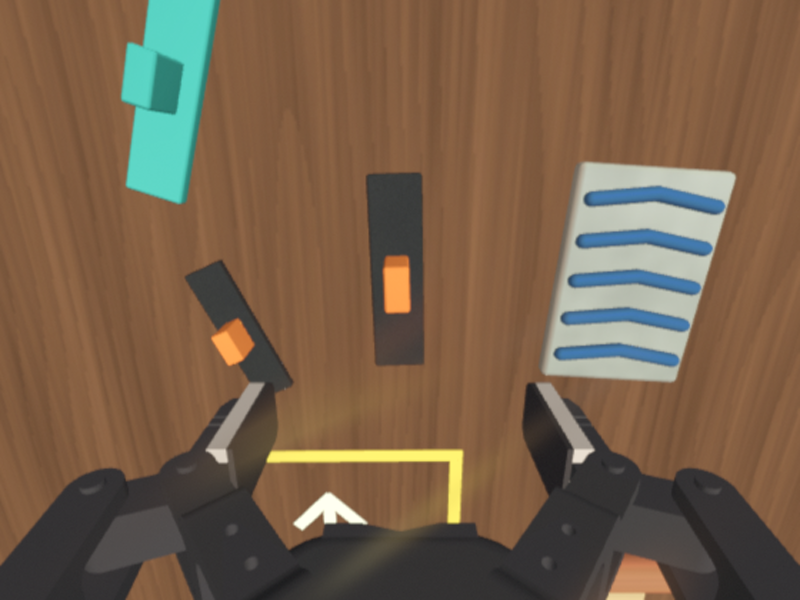

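Emit:
apply_moves(motion=[[50, 2, -1, 50, 0, 0, 0.5], [50, 2, -1, 90, 0, 0, 0.5], [50, 2, -1, 120, 0, 0, 0.5], [50, 2, -1, 136, 0, 0, 0.5], [50, 2, -1, 136, 0, 0, 0.5], [10, 2, -1, 136, 0, 0, 0.5], [10, 2, -1, 136, 0, 0, 0.5], [10, 2, -1, 136, 0, 0, 0.5], [10, 2, -1, 136, 0, 0, 0.5], [10, 2, -1, 136, 0, 0, 0.5], [10, 2, -1, 136, 0, 0, 0.5]], squeeze=40)

```text
time_s: 2.9
position: [508.3, 417.6, 27.1]
tool_rot: [-2.23, -2.212, -0.005]
force: [-1.8, -0.5, 6.3]
gripper_width: 14.8
grasp_force: 42.2
```

```bash
python3 - <<'E'
from h import *
print(arm.finger_overhang)
go([480,-256,180],94)
p,d,M=shot('top')
h=cv2.cvtColor(p,cv2.COLOR_RGB2HSV);box=np.zeros(p.shape[:2],bool);box[180:290,300:420]=1
for r in rect(box&(h[...,1]<50)&(h[...,2]>190),M,38,100):print(*r)
E
```

```text
8.0
shift [-673.4  -22.4 -154.5] turn [-1.000e-02 -1.900e-01  8.552e+01] rows 13.0 ycur -0.48 pos [508.3 417.6  27.1] q7 -0.55 t 2.9
614 [ 479.9 -255.6] (479.9, -255.6) (139, 39) 4.1 [350. 235.]
```

Emit:
apply_moves(motion=[[10, 0, 0, -60, 0, 0, 0], [10, 0, 0, -120, 0, 0, 0], [10, 0, 0, -154, 0, 0, 0], [10, -60, -2, -154, 0, 0, 8], [10, -120, -4, -154, 0, 0, 16], [10, -175, -6, -154, 0, 0, 24], [10, -230, -8, -154, 0, 0, 32], [10, -285, -10, -154, 0, 0, 40], [10, -340, -11, -154, 0, 0, 48], [10, -395, -13, -154, 0, 0, 56], [10, -450, -15, -154, 0, 0, 64], [10, -505, -17, -154, 0, 0, 72], [10, -560, -19, -154, 0, 0, 79], [10, -610, -20, -154, 0, 0, 85.5], [10, -650, -21, -154, 0, 0, 85.5], [10, -673, -22, -154, 0, 0, 85.5], [10, -673, -22, -154, 0, 0, 85.5]])

```text
time_s: 5.08
position: [478.5, -258.1, 179.1]
tool_rot: [3.139, 0.103, -0.001]
force: [1.4, 0.8, -2.9]
gripper_width: 14.9
grasp_force: 41.0
```

```bash
python3 - <<'E'
from h import *
p,d,M=shot('wrist','w2');np.savez('w2.npz',p=p,d=d)
go([480,-256,180],94)
E
```

```text
shift [ 1.  -0.2 -1.1] turn [-0.05  0.04 -0.08] rows 2.0 ycur -86.08 pos [ 479.1 -256.3  178.9] q7 -0.76 t 5.125
```

View pics/w2.png

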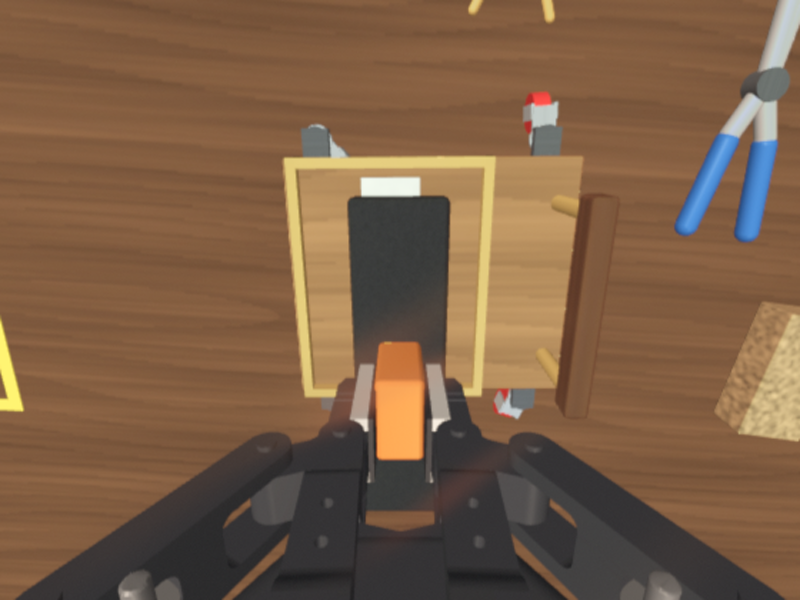

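```bash
python3 - <<'E'
from h import *
M=model('wrist',get_obs())
P=back(M,np.array([[284,157],[495,156],[481,398],[305,398]])*.7,46)
print(P.round(1),P.mean(0)); e=(P[1]+P[2]-P[0]-P[3])/2;print(np.linalg.norm(e),np.degrees(np.arctan2(-e[1],-e[0])))
f=P[0]+P[1]-P[2]-P[3];f/=2;print(np.linalg.norm(f),np.degrees(np.arctan2(f[1],f[0])))
S=back(M,np.array([[361,178],[420,178]])*.7,38);print('stripe far end',S.round(1))
# chock ends at height of chock top (z=27.. relative): chock bottom = TCP z -25-2
z=get_obs()['position'][2]-27.1+10
C=back(M,np.array([[349,197],[450,197],[366,510],[436,510]])*.7,z);print('chock',C.round(1),C.mean(0))
E
```

```text
[[ 555.  -184.4   46. ]
 [ 563.9 -307.1   46. ]
 [ 403.2 -319.5   46. ]
 [ 394.7 -196.4   46. ]] [ 479.20634518 -251.86507235   46.        ]
123.21438103723125 94.04410401089262
160.93195146656876 4.362128917754148
stripe far end [[ 545.7 -229.    38. ]
 [ 548.2 -264.9   38. ]]
chock [[ 546.6 -235.4  161.8]
 [ 548.9 -269.6  161.8]
 [ 413.1 -247.   161.8]
 [ 415.2 -277.6  161.8]] [ 480.96701934 -257.39312846  161.80752546]
```

```bash
python3 -c "
from h import *
go([478.7,-251.8,66],94.2)"
```

```text
shift [  0.   -4.4 112.9] turn [-0.05  0.04 -0.28] rows 3.0 ycur -86.08 pos [ 479.1 -256.3  178.9] q7 -0.76 t 5.125
```

Emit:
apply_moves(motion=[[10, 0, -4.4, 30, 0, 0, -0.3], [10, 0, -4.4, 60, 0, 0, -0.3], [10, 0, -4.4, 85, 0, 0, -0.3], [10, 0, -4.4, 100, 0, 0, -0.3], [10, 0, -4.4, 108, 0, 0, -0.3], [10, 0, -4.4, 113, 0, 0, -0.3], [10, 0, -4.4, 113, 0, 0, -0.3], [10, 0, -4.4, 113, 0, 0, -0.3]])

```text
time_s: 6.12
position: [479.9, -252.0, 66.9]
tool_rot: [3.139, 0.118, 0.002]
force: [-0.9, -0.2, -2.1]
gripper_width: 15.2
grasp_force: 40.9
```

Emit:
apply_moves(motion=[[35, 0, 0, 0, 0, 0, 0], [35, 0, 0, 0, 0, 0, 0], [35, 0, 0, 0, 0, 0, 0], [35, 0, 0, -40, 0, 0, 0], [35, 0, 0, -100, 0, 0, 0], [35, 0, 0, -160, 0, 0, 0], [35, 0, 0, -160, 0, 0, 0], [35, 0, 0, -160, 0, 0, 0], [35, 0, 0, -160, 0, 0, 0]])

```text
time_s: 7.25
position: [478.5, -251.0, 224.7]
tool_rot: [-3.138, -0.119, 0.004]
force: [-0.3, 0.9, 0.9]
gripper_width: 35.4
grasp_force: 0.0
```

```bash
python3 - <<'E'
from h import *
p,d,M=shot('wrist','w3');np.savez('w3.npz',p=p,d=d)
C=cloud(M,d);h=cv2.cvtColor(p,cv2.COLOR_RGB2HSV)
for r in rect((h[...,2]<60)&(C[...,2]>30)&(C[...,2]<65),M,48,200):print('bar',*r)
for r in rect((C[...,2]>70)&(C[...,2]<86)&(h[...,0]<18)&(h[...,1]>170)&(h[...,2]>150),M,80,200):print('blk',*r)
E
```

```text
(no output)
```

View pics/w3.png

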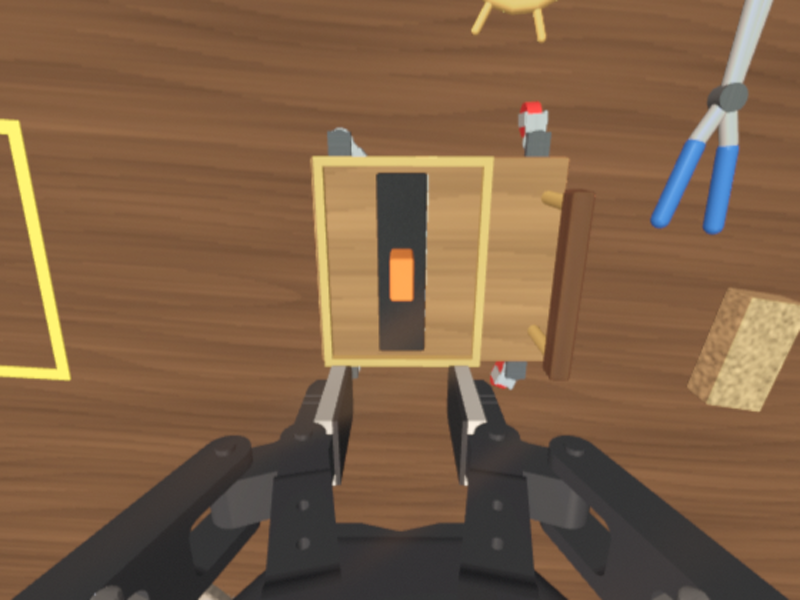

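```bash
python3 - <<'E'
from h import *
M=model('wrist',get_obs())
P=back(M,np.array([[312,157],[494,157],[479,365],[325,365]])*.7,46);print(P.mean(0))
e=(P[1]+P[2]-P[0]-P[3]);print(np.degrees(np.arctan2(-e[1],-e[0])))
C=back(M,np.array([[376,173],[428,173],[424,351],[379,350]])*.7,48);print(C.mean(0))
go([670,90,220],90)
E
```

```text
[ 479.48186729 -254.08811977   46.        ]
94.31404097484054
[ 481.08668509 -253.43229067   48.        ]
shift [ 216.6 -325.8    4.5] turn [-0.06  0.17  4.31] rows 8.0 ycur -85.69 pos [ 478.5 -251.2  224.7] q7 -0.8 t 7.3
```

Chock is within about 2 mm of the bed centre. Next the rack.

Emit:
apply_moves(motion=[[60, 35, -50, 0, 0, 0, 4.3], [60, 70, -100, 0, 0, 0, 4.3], [60, 100, -150, 0, 0, 0, 4.3], [60, 135, -200, 0, 0, 0, 4.3], [60, 170, -250, 0, 0, 0, 4.3], [60, 200, -300, 4, 0, 0, 4.3], [60, 216, -326, 4, 0, 0, 4.3], [60, 216, -326, 4, 0, 0, 4.3], [60, 216, -326, 4, 0, 0, 4.3]])

```text
time_s: 8.43
position: [669.6, 87.9, 221.3]
tool_rot: [3.14, -0.002, -0.003]
force: [0.4, -0.2, -0.5]
gripper_width: 59.8
grasp_force: 0.0
```

```bash
python3 - <<'E'
from h import *
p,d,M=shot('wrist','w4');np.savez('w4.npz',p=p,d=d)
C=cloud(M,d);h=cv2.cvtColor(p,cv2.COLOR_RGB2HSV)
print(get_obs()['position'].round(1))
m=(C[...,2]>32)&(C[...,2]<52)
for r in rect(m,M,40,150):print(*r)
E
```

```text
[669.6  87.3 221.8]
803 [ 809.9 -124.1] (810.1, -126.6) (44, 29) 14.5 [508.  41.]
232 [813.2 113.2] (816.6, 114.8) (20, 43) 25.1 [251.  37.]
1757 [694.9 169.7] (693.0, 169.4) (69, 28) 0.2 [200. 165.]
1763 [695.7 101.4] (694.4, 101.5) (28, 68) 89.9 [265. 164.]
1748 [693.6  33.1] (692.2, 33.3) (69, 29) 0.1 [331. 166.]
6485 [ 487.7 -224.9] (480.9, -221.3) (201, 88) 16.3 [527. 327.]
```

View pics/w4.png

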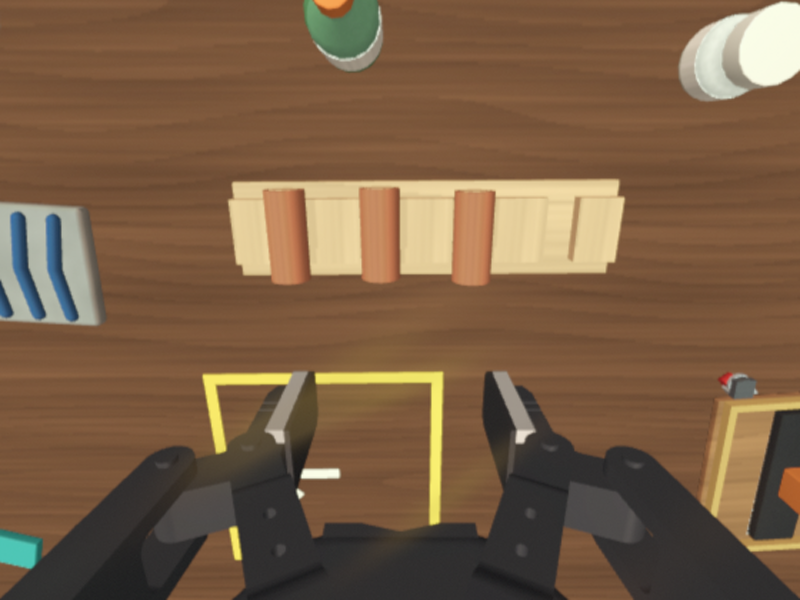

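```bash
python3 -c "
from h import *
go([690.8,32,30],90)"
```

```text
shift [ 21.6  55.  191.8] turn [ 0.07  0.07 -0.15] rows 5.0 ycur -90.15 pos [669.6  87.3 221.8] q7 -1.42 t 8.475
```

Emit:
apply_moves(motion=[[55, 21, 55, 20, 0, 0, -0.1], [55, 21, 55, 80, 0, 0, -0.1], [55, 21, 55, 130, 0, 0, -0.1], [55, 21, 55, 165, 0, 0, -0.1], [55, 21, 55, 185, 0, 0, -0.1], [55, 21, 55, 191.5, 0, 0, -0.1], [55, 21, 55, 191.5, 0, 0, -0.1], [55, 21, 55, 191.5, 0, 0, -0.1], [20, 21, 55, 191.5, 0, 0, -0.1], [20, 21, 55, 191.5, 0, 0, -0.1], [20, 21, 55, 191.5, 0, 0, -0.1], [20, 21, 55, 191.5, 0, 0, -0.1], [20, 21, 55, 191.5, 0, 0, -0.1], [20, 21, 55, 191.5, 0, 0, -0.1]], squeeze=25)

```text
time_s: 10.22
position: [692.0, 32.6, 32.0]
tool_rot: [3.139, 0.002, 0.003]
force: [-0.6, -4.5, 6.0]
gripper_width: 28.7
grasp_force: 29.1
```

```bash
python3 - <<'E'
from h import *
go([512,-213.1,150],94.2)
p,d,M=shot('top')
h=cv2.cvtColor(p,cv2.COLOR_RGB2HSV);C=cloud(M,d)
m=(C[...,2]>44)&(C[...,2]<70)&(h[...,2]<80);
box=np.zeros(p.shape[:2],bool);box[180:290,300:420]=1
for r in rect(box&(h[...,2]<60),M,48,60):print(*r)
E
```

```text
shift [-180.1  245.7 -117.8] turn [ 0.13 -0.1  -4.13] rows 7.0 ycur -89.93 pos [692.   32.6  32. ] q7 -1.23 t 10.225
133 [ 522.8 -250.9] (519.4, -250.5) (47, 27) 0.7 [349. 220.]
137 [ 441.8 -256.6] (447.0, -256.3) (56, 27) 0.1 [351. 247.]
```

Emit:
apply_moves(motion=[[20, 0, 0, -30, 0, 0, 0], [20, 0, 0, -80, 0, 0, 0], [20, -10, 10, -118, 0, 0, 0], [20, -40, 50, -118, 0, 0, -1], [20, -70, 95, -118, 0, 0, -2], [20, -100, 140, -118, 0, 0, -3], [20, -135, 185, -118, 0, 0, -4.1], [20, -165, 225, -118, 0, 0, -4.1], [20, -180, 246, -118, 0, 0, -4.1], [20, -180, 246, -118, 0, 0, -4.1], [20, -180, 246, -118, 0, 0, -4.1]])

```text
time_s: 11.65
position: [513.0, -209.6, 148.4]
tool_rot: [-3.137, -0.119, -0.001]
force: [0.6, 0.2, -1.1]
gripper_width: 28.7
grasp_force: 28.6
```

```bash
python3 - <<'E'
from h import *
p,d,M=shot('wrist','w5')
go([512,-213.1,58],94.2)
E
```

```text
shift [-1.4  3.7 90.4] turn [-0.09 -0.02  0.2 ] rows 3.0 ycur -85.6 pos [ 513.1 -209.5  148.4] q7 -0.82 t 11.7
```

View pics/w5.png

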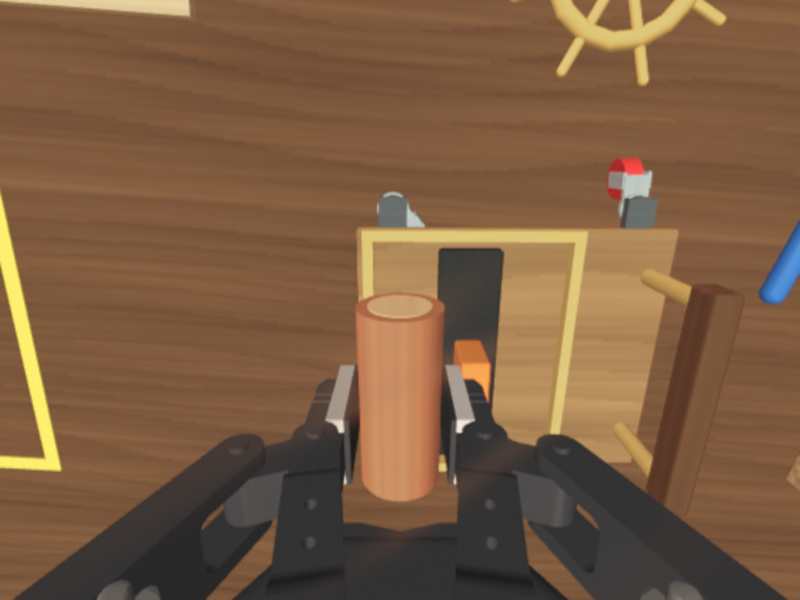

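```bash
python3 - <<'E'
from h import *
M=model('wrist',get_obs())
print(back(M,np.array([[358,230],[587,232]])*.7,46))
E
```

```text
[[ 554.57520997 -184.45990728   46.        ]
 [ 563.05553573 -308.91770176   46.        ]]
```

Unmoved. Lower the blank into the front bay and release it.

Emit:
apply_moves(motion=[[20, -1.4, 3.6, 30, 0, 0, 0.2], [20, -1.4, 3.6, 60, 0, 0, 0.2], [20, -1.4, 3.6, 80, 0, 0, 0.2], [20, -1.4, 3.6, 87, 0, 0, 0.2], [20, -1.4, 3.6, 90.5, 0, 0, 0.2], [20, -1.4, 3.6, 90.5, 0, 0, 0.2], [20, -1.4, 3.6, 90.5, 0, 0, 0.2], [42, -1.4, 3.6, 90.5, 0, 0, 0.2], [42, -1.4, 3.6, 90.5, 0, 0, 0.2], [42, -1.4, 3.6, 90.5, 0, 0, 0.2], [42, -1.4, 3.6, 60, 0, 0, 0.2], [42, -1.4, 3.6, 10, 0, 0, 0.2], [42, -1.4, 3.6, -20, 0, 0, 0.2], [42, -1.4, 3.6, -20, 0, 0, 0.2]])

```text
time_s: 13.45
position: [512.2, -216.4, 171.1]
tool_rot: [3.139, 0.11, 0.008]
force: [0.2, -0.3, -0.8]
gripper_width: 42.1
grasp_force: 0.0
```

```bash
python3 - <<'E'
from h import *
p,d,M=shot('wrist');C=cloud(M,d);h=cv2.cvtColor(p,cv2.COLOR_RGB2HSV)
m=(C[...,2]>54)&(C[...,2]<74)&(h[...,0]<15)&(h[...,1]>80)&(h[...,2]>100)
for r in rect(m,M,60,200):print(*r)
go([692,102,150],90)
E
```

```text
2630 [ 511.9 -216.4] (510.3, -216.6) (72, 29) 4.1 [278. 210.]
226 [ 488.8 -250.2] (480.8, -253.2) (34, 18) 3.5 [315. 238.]
shift [ 202.7 -304.    19.8] turn [-0.01 -0.11  4.03] rows 7.0 ycur -85.97 pos [ 511.1 -215.5  169.4] q7 -0.83 t 13.5
```

Emit:
apply_moves(motion=[[55, 35, -50, 0, 0, 0, 4], [55, 70, -100, 0, 0, 0, 4], [55, 100, -150, 5, 0, 0, 4], [55, 135, -200, 10, 0, 0, 4], [55, 170, -255, 20, 0, 0, 4], [55, 200, -300, 20, 0, 0, 4], [55, 203, -304, 20, 0, 0, 4], [55, 203, -304, 60, 0, 0, 4], [55, 203, -304, 100, 0, 0, 4], [55, 203, -304, 125, 0, 0, 4], [55, 203, -304, 136, 0, 0, 4], [55, 203, -304, 140, 0, 0, 4], [55, 203, -304, 140, 0, 0, 4], [20, 203, -304, 140, 0, 0, 4], [20, 203, -304, 140, 0, 0, 4], [20, 203, -304, 140, 0, 0, 4], [20, 203, -304, 140, 0, 0, 4], [20, 203, -304, 140, 0, 0, 4]])

```text
time_s: 15.75
position: [692.6, 102.4, 29.8]
tool_rot: [-3.141, -0.001, -0.003]
force: [-0.5, 0.6, 5.4]
gripper_width: 28.8
grasp_force: 27.9
```

```bash
python3 - <<'E'
from h import *
go([440.2,-218.3,150],94.2)
E
```

```text
shift [-252.4  320.4 -120.9] turn [-0.04 -0.09 -4.17] rows 8.0 ycur -89.97 pos [692.6 102.4  29.8] q7 -1.33 t 15.75
```

Emit:
apply_moves(motion=[[20, 0, 0, -30, 0, 0, 0], [20, 0, 0, -80, 0, 0, 0], [20, -10, 10, -121, 0, 0, 0], [20, -45, 55, -121, 0, 0, -1], [20, -80, 100, -121, 0, 0, -2], [20, -115, 145, -121, 0, 0, -3], [20, -150, 190, -121, 0, 0, -4.1], [20, -185, 235, -121, 0, 0, -4.1], [20, -220, 280, -121, 0, 0, -4.1], [20, -245, 312, -121, 0, 0, -4.1], [20, -252, 320, -121, 0, 0, -4.1], [20, -252, 320, -121, 0, 0, -4.1], [20, -252, 320, -121, 0, 0, -4.1]])

```text
time_s: 17.38
position: [441.2, -216.6, 149.6]
tool_rot: [-3.139, -0.117, -0.0]
force: [0.4, -0.2, -0.5]
gripper_width: 28.9
grasp_force: 27.4
```

```bash
python3 - <<'E'
from h import *
p,d,M=shot('wrist','w6')
go([440.2,-218.3,57.5],94.2)
E
```

```text
shift [-1.1  1.6 92.1] turn [-0.01  0.    0.09] rows 3.0 ycur -85.71 pos [ 441.1 -216.7  149.6] q7 -0.81 t 17.425
```

View pics/w6.png

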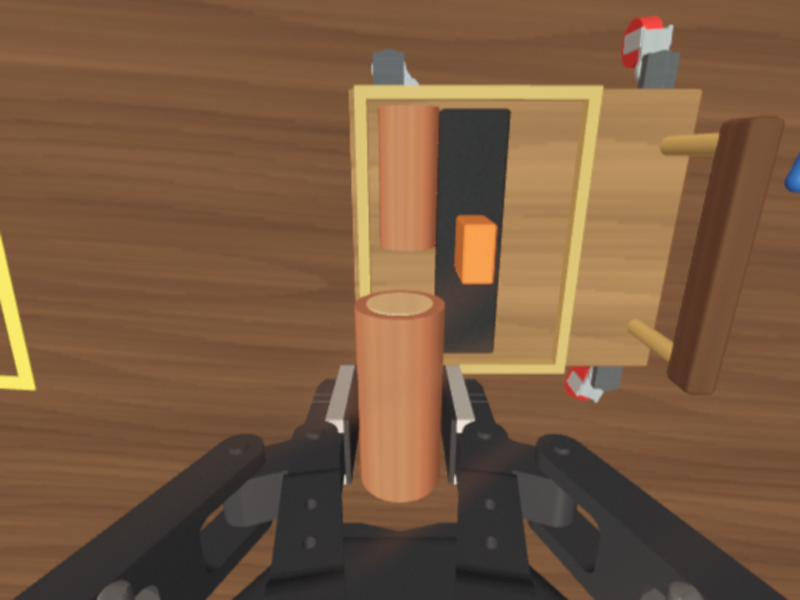

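Emit:
apply_moves(motion=[[20, -1, 2, 30, 0, 0, 0.1], [20, -1, 2, 60, 0, 0, 0.1], [20, -1, 2, 80, 0, 0, 0.1], [20, -1, 2, 88, 0, 0, 0.1], [20, -1, 2, 92, 0, 0, 0.1], [20, -1, 2, 92, 0, 0, 0.1], [20, -1, 2, 92, 0, 0, 0.1], [42, -1, 2, 92, 0, 0, 0.1], [42, -1, 2, 92, 0, 0, 0.1], [42, -1, 2, 92, 0, 0, 0.1], [42, -1, 2, 60, 0, 0, 0.1], [42, -1, 2, 10, 0, 0, 0.1], [42, -1, 2, -20, 0, 0, 0.1], [42, -1, 2, -20, 0, 0, 0.1]])

```text
time_s: 19.18
position: [440.7, -220.8, 171.8]
tool_rot: [3.139, 0.111, 0.008]
force: [-0.7, -0.1, 0.5]
gripper_width: 42.0
grasp_force: 0.0
```

```bash
python3 - <<'E'
from h import *
p,d,M=shot('wrist');C=cloud(M,d);h=cv2.cvtColor(p,cv2.COLOR_RGB2HSV)
m=(C[...,2]>54)&(C[...,2]<74)&(h[...,0]<15)&(h[...,1]>80)&(h[...,2]>100)
for r in rect(m,M,60,200):print(*r)
go([691.5,171.5,150],90)
E
```

```text
5988 [ 482.2 -218.3] (474.9, -218.8) (141, 29) 3.7 [279. 159.]
shift [ 278.8 -372.8   21. ] turn [-0.02 -0.12  4.04] rows 9.0 ycur -85.96 pos [ 439.6 -220.1  170.3] q7 -0.83 t 19.225
```

Emit:
apply_moves(motion=[[55, 37, -50, 0, 0, 0, 4], [55, 74, -100, 0, 0, 0, 4], [55, 110, -148, 5, 0, 0, 4], [55, 147, -196, 10, 0, 0, 4], [55, 184, -246, 20, 0, 0, 4], [55, 220, -294, 20, 0, 0, 4], [55, 255, -342, 20, 0, 0, 4], [55, 279, -373, 20, 0, 0, 4], [55, 279, -373, 60, 0, 0, 4], [55, 279, -373, 100, 0, 0, 4], [55, 279, -373, 125, 0, 0, 4], [55, 279, -373, 138, 0, 0, 4], [55, 279, -373, 141, 0, 0, 4], [55, 279, -373, 141, 0, 0, 4], [20, 279, -373, 141, 0, 0, 4], [20, 279, -373, 141, 0, 0, 4], [20, 279, -373, 141, 0, 0, 4], [20, 279, -373, 141, 0, 0, 4], [20, 279, -373, 141, 0, 0, 4]])

```text
time_s: 21.6
position: [692.2, 172.4, 30.1]
tool_rot: [-3.14, -0.001, -0.003]
force: [-0.6, 2.2, 6.0]
gripper_width: 28.9
grasp_force: 28.5
```

```bash
python3 - <<'E'
from h import *
go([517.4,-286.9,150],94.2)
E
```

```text
shift [-174.9  459.  -121. ] turn [-0.09 -0.12 -4.15] rows 10.0 ycur -89.95 pos [692.2 172.4  30.1] q7 -1.43 t 21.6
```

Emit:
apply_moves(motion=[[20, 0, 0, -30, 0, 0, 0], [20, 0, 0, -80, 0, 0, 0], [20, -5, 15, -121, 0, 0, 0], [20, -25, 65, -121, 0, 0, -1], [20, -45, 118, -121, 0, 0, -2], [20, -65, 171, -121, 0, 0, -3], [20, -85, 224, -121, 0, 0, -4.1], [20, -105, 277, -121, 0, 0, -4.1], [20, -125, 330, -121, 0, 0, -4.1], [20, -145, 383, -121, 0, 0, -4.1], [20, -165, 430, -121, 0, 0, -4.1], [20, -175, 459, -121, 0, 0, -4.1], [20, -175, 459, -121, 0, 0, -4.1], [20, -175, 459, -121, 0, 0, -4.1]])

```text
time_s: 23.35
position: [516.5, -286.6, 149.3]
tool_rot: [-3.138, -0.114, 0.001]
force: [0.3, 0.8, -1.3]
gripper_width: 28.9
grasp_force: 28.0
```

```bash
python3 - <<'E'
from h import *
p,d,M=shot('wrist','w7')
go([517.4,-286.9,57.5],94.2)
E
```

```text
shift [ 0.5  1.  91.8] turn [-0.07  0.03  0.03] rows 3.0 ycur -85.77 pos [ 516.9 -286.1  149.3] q7 -0.68 t 23.4
```

View pics/w7.png

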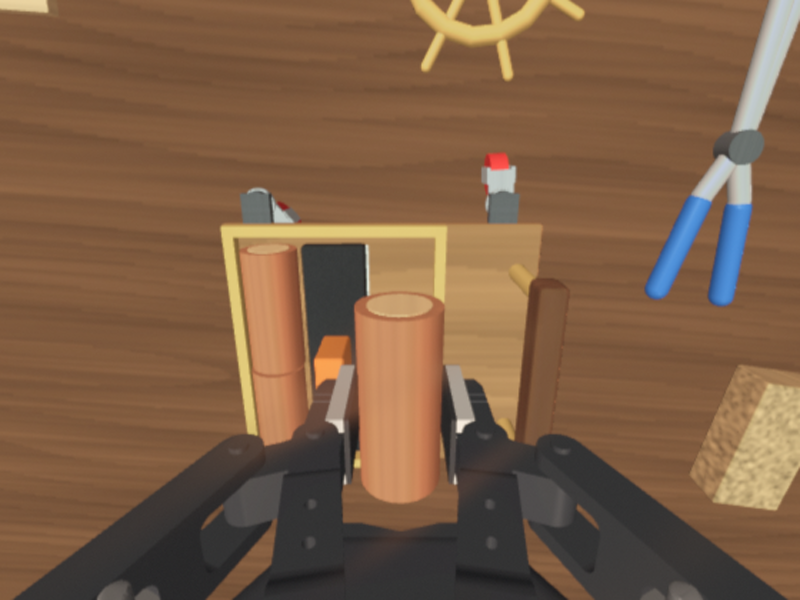

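```bash
python3 - <<'E'
from h import *
M=model('wrist',get_obs())
print(back(M,np.array([[222,225],[446,226]])*.7,46), back(M,np.array([[304,244],[366,244]])*.7,48))
E
```

```text
[[ 555.47759821 -187.17531947   46.        ]
 [ 563.90968524 -308.84252909   46.        ]] [[ 548.70562788 -232.16449356   48.        ]
 [ 551.20477722 -266.01060391   48.        ]]
```

Emit:
apply_moves(motion=[[20, 0.5, 1.5, 30, 0, 0, 0], [20, 0.5, 1.5, 60, 0, 0, 0], [20, 0.5, 1.5, 80, 0, 0, 0], [20, 0.5, 1.5, 88, 0, 0, 0], [20, 0.5, 1.5, 92, 0, 0, 0], [20, 0.5, 1.5, 92, 0, 0, 0], [20, 0.5, 1.5, 92, 0, 0, 0], [42, 0.5, 1.5, 92, 0, 0, 0], [42, 0.5, 1.5, 92, 0, 0, 0], [42, 0.5, 1.5, 92, 0, 0, 0], [42, 0.5, 1.5, 60, 0, 0, 0], [42, 0.5, 1.5, 10, 0, 0, 0], [42, 0.5, 1.5, -60, 0, 0, 0], [42, 0.5, 1.5, -60, 0, 0, 0], [42, 0.5, 1.5, -60, 0, 0, 0]])

```text
time_s: 25.28
position: [517.1, -288.8, 209.9]
tool_rot: [-3.139, -0.113, -0.001]
force: [-0.5, 0.1, -0.9]
gripper_width: 42.3
grasp_force: 0.0
```

```bash
python3 - <<'E'
from h import *
p,d,M=shot('wrist','w8')
C=cloud(M,d);h=cv2.cvtColor(p,cv2.COLOR_RGB2HSV)
m=(C[...,2]>54)&(C[...,2]<74)&(h[...,0]<15)&(h[...,1]>80)&(h[...,2]>100)
for r in rect(m,M,60,200):print(*r)
m=(C[...,2]>92)&(C[...,2]<112)&(h[...,2]>30)
for r in rect(m,M,103,200):print('handle',*r)
go([0,0,0],94.2)
E
```

```text
2053 [ 519.4 -290. ] (517.8, -290.1) (72, 29) 4.9 [280. 195.]
3183 [ 490.9 -218.6] (478.4, -219.9) (136, 30) 3.3 [206. 217.]
handle 1714 [ 508.4 -355.1] (500.5, -355.3) (100, 16) 4.2 [355. 226.]
shift [-494.1 -324.5  209.8] turn [-0.08  0.07 -0.07] rows 12.0 ycur -85.87 pos [ 516.5 -288.3  208.7] q7 -0.72 t 25.325
```

View pics/w8.png

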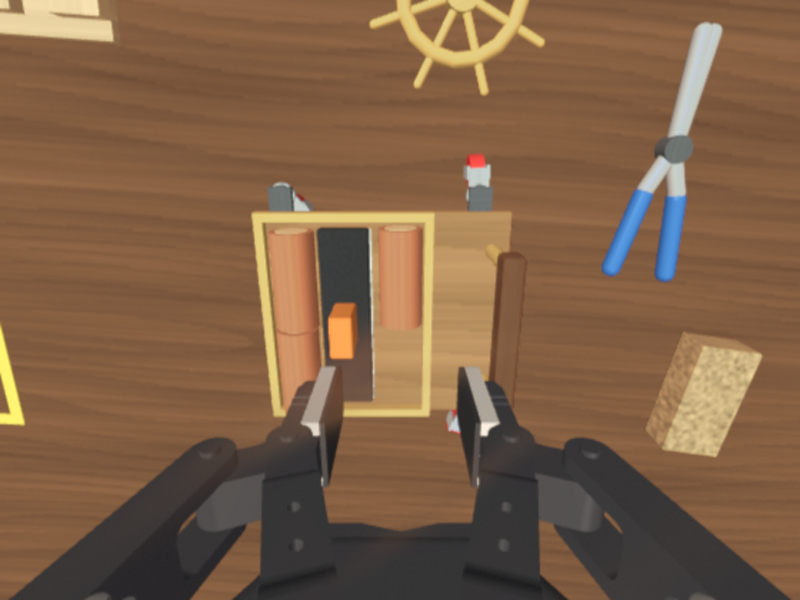

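```bash
python3 - <<'E'
from h import *
go([486.5,-356.8,88],94.2)
z=np.load('w4.npz');M=model('wrist',dict(position=np.array([669.6,87.6,221.8]),tool_rot=np.array([3.14,-0.002,-0.003])))
print(back(M,np.array([[204,375],[443,374],[340,473],[302,473],[238,559]])*.7,0).round(1))
z=np.load('w1.npz');M=model('wrist',dict(position=np.array([508,415.1,161.5]),tool_rot=np.array([-2.219,-2.223,-0.001])))
print('w1 corner,tip',back(M,np.array([[463,451],[329,491]])*.7,0).round(1))
M=model('top');t=np.load('top0.npz')['p'];h=cv2.cvtColor(t,cv2.COLOR_RGB2HSV);m=(h[...,1]<60)&(h[...,2]>180);m[:,:185]=0;m[:,222:]=0;m[:230]=0;m[258:]=0
v,u=np.nonzero(m);P=back(M,np.c_[u,v],0);print('arrow',P.min(0),P.max(0))
E
```

```text
shift [-34.7  66.3 120.6] turn [-0.08  0.07 -0.07] rows 4.0 ycur -85.87 pos [ 516.5 -288.3  208.7] q7 -0.72 t 25.325
[[559.4 265.7   0. ]
 [559.9  46.5   0. ]
 [449.3 146.    0. ]
 [449.4 183.9   0. ]
 [336.1 261.4   0. ]]
w1 corner,tip [[560.8 268.9   0. ]
 [450.  228.5   0. ]]
arrow [419.63204096 144.68637495   0.        ] [480.21042877 223.38422474   0.        ]
```

Emit:
apply_moves(motion=[[42, -35, 66, 0, 0, 0, 0], [42, -35, 66, 0, 0, 0, 0], [42, -35, 66, 50, 0, 0, 0], [42, -35, 66, 85, 0, 0, 0], [42, -35, 66, 105, 0, 0, 0], [42, -35, 66, 115, 0, 0, 0], [42, -35, 66, 120.5, 0, 0, 0], [42, -35, 66, 120.5, 0, 0, 0]])

```text
time_s: 26.32
position: [487.2, -357.7, 89.8]
tool_rot: [3.139, 0.113, 0.001]
force: [-0.0, -0.7, 0.2]
gripper_width: 41.8
grasp_force: 0.0
```

```bash
python3 -c "
from h import *
go([486.5,-356.8,88],94.2)"
```

```text
shift [-0.7 -0.9  1.8] turn [ 0.03 -0.05 -0.08] rows 2.0 ycur -85.88 pos [ 487.2 -357.7   89.8] q7 -0.5 t 26.325
```

Emit:
apply_moves(motion=[[30, 0, -0.9, 1.5, 0, 0, 0], [20, 0, -0.9, 1.5, 0, 0, 0], [14, 0, -0.9, 1.5, 0, 0, 0], [8, 0, -0.9, 1.5, 0, 0, 0], [8, 0, -0.9, 1.5, 0, 0, 0], [8, 0, -0.9, 1.5, 0, 0, 0], [8, 0, -0.9, 1.5, 0, 0, 0]], squeeze=50)

```text
time_s: 27.2
position: [487.1, -356.7, 88.2]
tool_rot: [3.139, 0.113, 0.001]
force: [0.2, 0.4, 4.8]
gripper_width: 12.8
grasp_force: 49.5
```

Emit:
apply_moves(motion=[[8, 0, -3, 0, 0, 0, 0], [8, 0, -8, 0, 0, 0, 0], [8, 0, -15, 0, 0, 0, 0], [8, 0, -23, 0, 0, 0, 0], [8, 0, -32, 0, 0, 0, 0], [8, 0, -42, 0, 0, 0, 0], [8, 0, -52, 0, 0, 0, 0], [8, 0, -62, 0, 0, 0, 0], [8, 0, -72, 0, 0, 0, 0], [8, 0, -82, 0, 0, 0, 0], [8, 0, -92, 0, 0, 0, 0], [8, 0, -102, 0, 0, 0, 0], [8, 0, -112, 0, 0, 0, 0], [8, 0, -122, 0, 0, 0, 0], [8, 0, -132, 0, 0, 0, 0], [8, 0, -142, 0, 0, 0, 0], [8, 0, -150, 0, 0, 0, 0], [8, 0, -156, 0, 0, 0, 0], [8, 0, -160, 0, 0, 0, 0], [8, 0, -160, 0, 0, 0, 0]])

```text
time_s: 29.7
position: [475.7, -196.2, 88.1]
tool_rot: [-3.139, -0.114, -0.001]
force: [-0.9, 0.6, 7.9]
gripper_width: 13.1
grasp_force: 49.9
```

```bash
python3 - <<'E'
from h import *
go([448.9,78,89],90.4)
p,d,M=shot('wrist','w9')
E
```

```text
shift [  -6.8 -275.4   -0.7] turn [-0.04 -0.04  3.77] rows 6.0 ycur -85.83 pos [ 475.7 -196.2   88.1] q7 -0.76 t 29.7
```

View pics/w9.png

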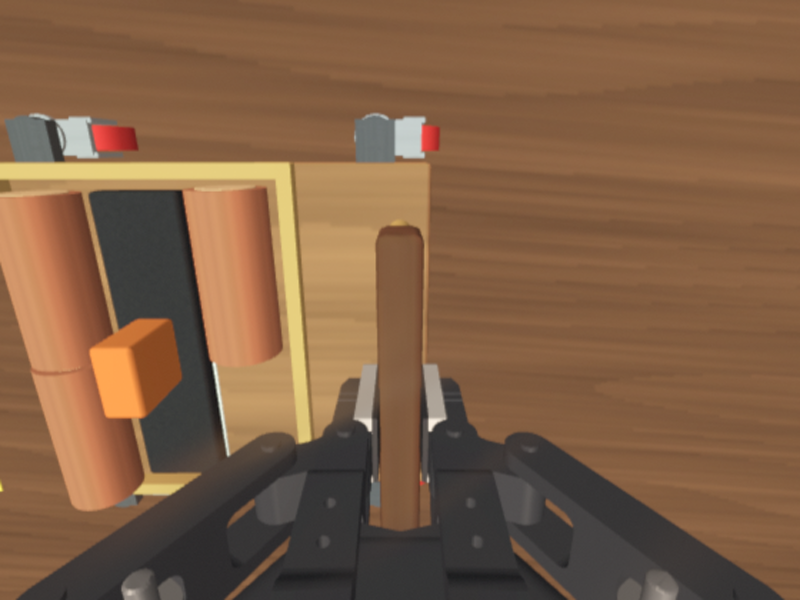

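Emit:
apply_moves(motion=[[8, 0, -4, 0, 0, 0, 0], [8, 0, -10, 0, 0, 0, 0], [8, 0, -18, 0, 0, 0, 0], [8, 0, -27, 0, 0, 0, 0], [8, 0, -36, 0, 0, 0, 0], [8, 0, -45, 0, 0, 0, 0], [8, 0, -53, 0, 0, 0, 0], [8, 0, -58, 0, 0, 0, 0], [8, 0, -60, 0, 0, 0, 0], [8, 0, -60, 0, 0, 0, 0]])

```text
time_s: 31.0
position: [471.3, -136.5, 88.1]
tool_rot: [-3.139, -0.114, -0.001]
force: [-0.4, 0.1, 6.9]
gripper_width: 12.9
grasp_force: 49.9
```

```bash
python3 - <<'E'
from h import *
go([448.9,78,88.3],90.4)
p,d,M=shot('side')
o=get_obs();R=Ro.from_rotvec(o['tool_rot']).as_matrix();cx=-R[:,1];cx[2]=0;cy=np.array([-cx[1],cx[0],0])
O=o['position']+105*cx;O[2]=0
for n,x,y in(('fl',29,90),('fr',29,-90),('rl',-111,90),('rr',-111,-90)):
    print(n,proj(M,O+x*cx+y*cy+[0,0,12])*800/560)
c=p[100:260,180:420,::-1];cv2.imwrite('pics/s1.png',cv2.resize(c,(800,533),interpolation=cv2.INTER_CUBIC))
E
```

```text
shift [-6.800e+00 -2.156e+02 -1.000e-01] turn [-0.02 -0.04  3.76] rows 5.0 ycur -85.84 pos [ 471.3 -136.5   88.1] q7 -0.88 t 31.0
fl [[485.96241447 329.94634679]]
fr [[400.09857863 322.01463692]]
rl [[489.0037983  283.68335679]]
rr [[408.83257165 276.89272268]]
```

View pics/s1.png

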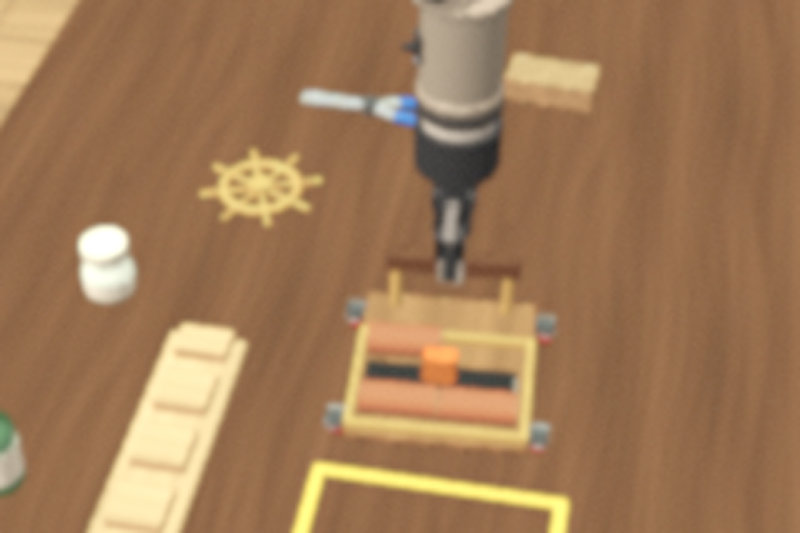

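Emit:
apply_moves(motion=[[8, -0.3, -4, 0, 0, 0, 0.1], [8, -0.9, -10, 0, 0, 0, 0.3], [8, -1.6, -18, 0, 0, 0, 0.5], [8, -2.5, -28, 0, 0, 0, 0.8], [8, -3.4, -38, 0, 0, 0, 1.1], [8, -4.3, -48, 0, 0, 0, 1.4], [8, -5.2, -58, 0, 0, 0, 1.6], [8, -6.1, -68, 0, 0, 0, 1.9], [8, -7, -78, 0, 0, 0, 2.2], [8, -7.9, -88, 0, 0, 0, 2.5], [8, -8.7, -98, 0, 0, 0, 2.8], [8, -9.6, -108, 0, 0, 0, 3.1], [8, -10.5, -118, 0, 0, 0, 3.4], [8, -11.3, -126, 0, 0, 0, 3.6], [8, -11.9, -132, 0, 0, 0, 3.7], [8, -12.1, -135, 0, 0, 0, 3.8], [8, -12.1, -135, 0, 0, 0, 3.8]])

```text
time_s: 33.17
position: [449.7, -2.5, 88.1]
tool_rot: [-3.141, -0.01, -0.002]
force: [0.8, -0.1, 6.8]
gripper_width: 12.8
grasp_force: 49.8
```

```bash
python3 - <<'E'
from h import *
go([448.9,78,88.3],90.4)
p,d,M=shot('wrist','w10');np.savez('w10.npz',p=p,d=d)
E
```

```text
shift [ -0.3 -80.5  -0.1] turn [-0.04 -0.06 -0.02] rows 3.0 ycur -89.62 pos [449.7  -2.5  88.1] q7 -1.25 t 33.175
```

View pics/w10.png

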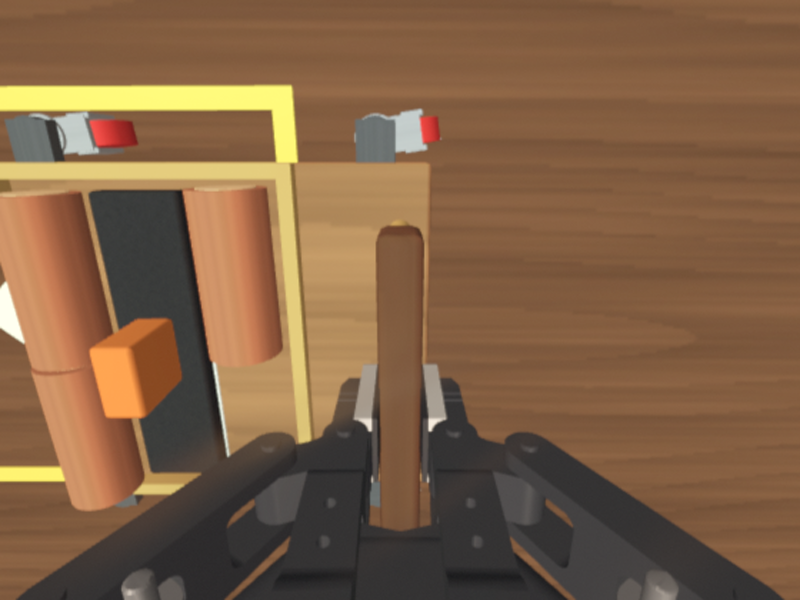

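```bash
python3 - <<'E'
from h import *
M=model('wrist',get_obs())
print(back(M,np.array([[293,86],[0,87],[0,467],[0,480]])*.7,0).round(1))
E
```

```text
[[561.8  46.7  -0. ]
 [560.6 182.4   0. ]
 [346.9 243.4   0. ]
 [337.  246.3   0. ]]
```

Emit:
apply_moves(motion=[[8, 0, -4, 0, 0, 0, 0], [8, 0, -10, 0, 0, 0, 0], [8, 0, -18, 0, 0, 0, 0], [8, 0, -27, 0, 0, 0, 0], [8, 0, -36, 0, 0, 0, 0], [8, 0, -45, 0, 0, 0, 0], [8, 0, -54, 0, 0, 0, 0], [8, 0, -62, 0, 0, 0, 0], [8, 0, -69, 0, 0, 0, 0], [8, 0, -74, 0, 0, 0, 0], [8, 0, -78, 0, 0, 0, 0], [8, 0, -80, 0, 0, 0, 0], [8, 0, -80, 0, 0, 0, 0], [8, 0, -80, 0, 0, 0, 0], [8, 0, -80, 0, 0, 0, 0]])

```text
time_s: 35.1
position: [448.5, 77.2, 88.1]
tool_rot: [-3.141, -0.01, 0.001]
force: [-1.1, -0.2, 9.9]
gripper_width: 13.3
grasp_force: 50.2
```

Emit:
apply_moves(motion=[[14, 0, 0, 0, 0, 0, 0], [17, 0, 0, 0, 0, 0, 0], [22, 0, 0, 0, 0, 0, 0], [30, 0, 0, 0, 0, 0, 0], [40, 0, 0, 0, 0, 0, 0], [40, 0, 0, 0, 0, 0, 0], [40, 0, 0, -30, 0, 0, 0], [40, 0, 0, -80, 0, 0, 0], [40, 0, 0, -140, 0, 0, 0], [40, 20, 50, -140, 0, 0, 0], [40, 20, 100, -140, 0, 0, 0], [40, 20, 100, -140, 0, 0, 0], [40, 20, 100, -140, 0, 0, 0]])

```text
time_s: 36.72
position: [469.2, -22.7, 227.6]
tool_rot: [-3.141, -0.008, 0.0]
force: [0.3, 1.2, -0.4]
gripper_width: 40.1
grasp_force: 0.0
```

```bash
python3 - <<'E'
from h import *
p,d,M=shot('top')
c=p[190:290,150:290,::-1];cv2.imwrite('pics/t2.png',cv2.resize(c,(784,560),interpolation=cv2.INTER_CUBIC))
h=cv2.cvtColor(p,cv2.COLOR_RGB2HSV)
p,d,M=shot('side');c=p[170:330,230:370,::-1];cv2.imwrite('pics/s2.png',cv2.resize(c,(525,600),interpolation=cv2.INTER_CUBIC))
E
```

```text
(no output)
```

View pics/t2.png

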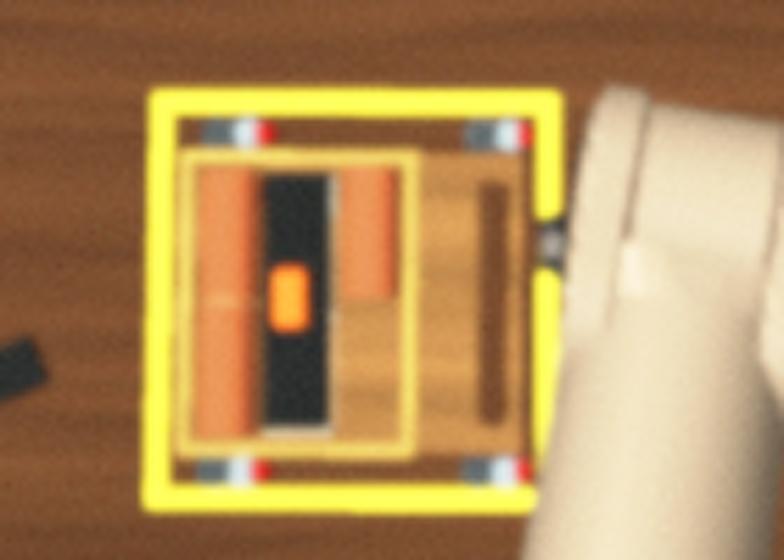

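```bash
python3 - <<'E'
from h import *
M=model('top')
u=lambda x,y:[150+x/5.6-.4,190+y/5.6-.4]
a=back(M,[u(298,304)],46)[0];b=back(M,[u(147,88),u(563,90),u(143,512)],0);
print(a,b.round(1),b[1:].mean(0)+[0,26,0],a-b[1:].mean(0)-[0,26,0])
go([450,0,230])
E
```

```text
[446.79349236 178.8033097   46.        ] [[563.5 269.1   0. ]
 [565.3  43.    0. ]
 [334.6 265.3   0. ]] [449.98496477 180.1779928    0.        ] [-3.19147241 -1.3746831  46.        ]
shift [-19.1 -22.   -2.4] turn [-0.02  0.03  0.  ] rows 2.0 ycur -89.57 pos [469.3 -21.9 227.5] q7 -1.41 t 36.825
```

The caddy is within about 4 mm of the mark, and all four castors trail straight. I'm handing the job in.

```bash
python3 -c "
from rig import arm
print(arm.finish_job())"
```

```text
the job is handed in; nothing more can be done
None
```

I've handed the job in: the chock is on the stripe, all three blanks are in the bays, and the caddy is about 4 mm from the parking mark by my camera measurement, with its castors trailing straight; no verdict was returned.

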